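# Hang the lift-off guard door on a belt housing

## Robot

A 7-joint arm with a two-finger parallel gripper is mounted at the origin on a cart in front of the work surface, level with it; the furniture and walls round the work are solid. World frame = base frame: x ahead of the robot, y to its left, z up, the work surface at z = 0. Lengths are in m, angles in rad, forces in N, time in s.
With the tool pointing down it reaches from about 0.375 to 0.925 m from the base axis. Payload 3.1 kg.
Tool frame: the origin (TCP) lies between the finger pads; the fingertips stand 19 mm ahead of it and the grasp point (between the pads) is the TCP; z points along the fingers, y is the line along which they close (so a half turn about z gives the same grasp; the last joint's range is limited). The gripper opens to 85 mm and grips with 20 to 120 N. Pads are 22 mm wide; open, the fingers measure 114 mm over their backs; the gripper's body (76 mm by 85 mm) begins 54 mm behind the grasp point. The pads swing forward as they close: fully open they stand 13 mm farther back than shut.
Start: joints at [1.076, 0.383, 0.044, 1.598, -0.018, 1.161, -0.05], TCP at [0.251, -0.599, 0.25] pointing down, gripper open.
Joint ranges: [-2.61, 2.61], [-0.41, 2.15], [-1.48, 1.57], [0, 2.5], [-1.57, 4.71], [0.05, 1.97], [-2.85, 2.85]. Speed limits (rad/s): [2.79, 2.79, 3.14, 3.14, 3.14, 3.14, 3.14].

## Interface

Orientations are given as a unit quaternion [x, y, z, w].
In Python, from bench import move_ptp, movel, move_j, move_gripper, pause, inverse_kinematics, read_camera, camera_params, MotionError, sign_off, look_for, tip_of, read_time_s, read_qpos, read_joint_vel, read_effort, read_eef_pos, read_tcp_rot, read_ft_force, read_ft_torque, read_finger_gap, read_grasp_force gives the robot as it stands. Calls block until the motion is done:
- move_ptp(position, orientation): joint-space move of the TCP to a pose.
- movel(position, orientation=None, speed=0.15): straight line of the TCP; orientation=None keeps the orientation; speed is the mean speed in m/s.
- move_j(angles): joint-space move.
- move_gripper(opening, effort=None): finger opening in m; effort is the grip in N (None keeps the last); returns when the fingers have stopped.
- pause(seconds).
- inverse_kinematics(position, orientation): joint angles nearest the present ones, or None.
- read_camera(name): name is "scene" or "top" or "wrist"; returns the picture (480x640x3 uint8, red, green, blue); there is no depth.
- camera_params(name): a dict with "K" (3x3 intrinsics, pixels), "camera_from_world" (4x4, takes a point from world to camera coordinates). Camera axes: x right, y down, z forward; pixel columns grow to the right and rows downward; lengths in m; the calibration is good to about 2 mm. The wrist camera is an equidistant fisheye: a pixel r from the principal point sees the ray r / f radians off the axis. A picture is of the moment at which its call begins: read the wrist's pose just before it. camera_params takes no time and is no camera call; for the wrist camera it gives the pose at the moment of the call.
A pose or a line that the arm cannot do raises MotionError and nothing moves.
- sign_off(): hands the job in; it is judged then, once.
Trained networks look in the newest picture that a camera, given by its name, has taken for a name from the list of things; names that differ only in an ending like _2 or _b are one class to them, and where a whole thing is asked for, a point or a joint stands for the part that bears it (a point fixed in the world has none). Each returns a list of dicts, best first, with "confidence" (0 to 1); they miss things now and then, are a little off and sometimes report something else, mostly with a low value. They report only what shows in the picture. A call takes as long as a camera call. They do not tell look-alikes from the thing itself.
- look_for(camera, name): "at" ([column, row] in pixels, amid what is visible of it).
- tip_of(camera, name): "at" ([column, row] in pixels: a listed point, or the origin of a listed thing).
Readings, each from a call of its own:
- read_time_s(): time.
- read_qpos(): joint angles.
- read_joint_vel(): joint speeds.
- read_effort(): joint torques, N m.
- read_eef_pos(): TCP position.
- read_tcp_rot(): TCP orientation.
- read_ft_force(): force on the tool from outside, world axes, zero at the start.
- read_ft_torque(): the same for the moment, N m.
- read_finger_gap(): finger opening in m.
- read_grasp_force(): force on a finger pad.
Only numpy, scipy, OpenCV 4.12 (cv2) and the standard library are available. Lean on these libraries where they do the work, as an engineer would, in place of code of your own. Each camera call takes 0.05 s, during which the arm holds its last target. There are 200 camera calls.

## Task

First set the jar that stands in front of the belt housing aside, upright on the bench, clear of the door's swing. Then take the guard door from its leaning stand, lower it with both knuckles fully down onto the housing's two hinge pins, and swing it shut against the housing. Leave the two glue bottles and the screw tub where they stand.

Things in the scene. Friction and masses are not known exactly. Their poses are not given: they have to be found in the camera images.
- housing: Open-fronted sheet-metal belt housing with two pulleys inside, fixed to the bench: 100 mm deep (x), 150 wide (y), 174 high, origin at the centre of its underside. Its open front looks along its own -x (roughly at the robot) and lies at x = -50 mm in its frame; the two hinge pins stand just outside its left (+y) front edge.
- roof_lip (a point): Middle of the front edge of the housing's roof lip, 174 mm above the bench. The lip reaches 14 mm in front of the open front (from y = -75 to +45 mm in the housing's frame), 6 mm over the top of the hung door, so the door can be lowered onto the pins only while turned open by 45 degrees or more, then swung shut under the lip.
- pin_low (a point): Foot of the lower hinge pin, on the flat bracket that the knuckle comes to rest on: 44 mm above the bench, at x = -57, y = +87 mm in the housing's frame. The pin stands upright, 8 mm thick, 18 mm tall, its top 6 mm tapered. Axes are the housing's.
- pin_high (a point): Foot of the upper hinge pin, straight above the other, 128 mm above the bench; same pin, bracket 6 mm thick. The lower knuckle cannot pass down over this pin: bring the door in from the front with its mouths 20 to 50 mm above the pins' feet, then lower it.
- door_center (a point): Centre of the loose guard door: flat grey metal panel 10 mm thick (its x), 150 wide (y), 130 high (z), 0.25 to 0.5 kg. Its +z is up when hung, +y points to the knuckle edge, -x is its outer face. Shut, its axes agree with the housing's, centre at x -57, y 0, z 97 mm there; it opens outwards, clockwise seen from above. At the start it leans on the stand, top edge towards the robot, upper 50 mm free.
- door_edge (a point): Middle of the door's free vertical edge (opposite the knuckles), 75 mm from the door's centre along the door's -y.
- knuckle_low (a point): Centre of the lower mouth of the door's lower knuckle: a tube open at both ends, 18 mm outside, 11 mm bore, 22 mm long, axis along the door's z in the panel's middle plane, 87 mm from the door's centre along +y (12 mm beyond the panel's edge), mouth 12 mm above the door's lower edge. Lies on pin_low when the door is hung.
- knuckle_high (a point): The same for the upper knuckle, 84 mm higher up the door. Lies on pin_high when the door is hung.
- stand: Low wooden stand fixed to the bench, from x = -30 to +75 mm and 130 wide (y) in its own frame, origin on the bench. The door's lower edge sits on its ledge at x = +45, z = 36 mm in its frame, behind a lip 18 mm high; the door leans 0.55 rad (31.5 degrees) from vertical towards the stand's -x on two slats that reach 74 mm up it. It comes free when drawn 25 mm along its own plane.
- jar_center (a point): Centre of a loose round jar with a lid, 60 mm across, 109 tall (centre 54.5 mm up), 0.2 to 0.45 kg, upright in front of the housing within the door's swing. It is clear of the swing when its centre is more than 200 mm (horizontally) from the hinge pins. The bench is free to the right (-y) and near side of the housing, but boards lie on the left beyond x = 0.57 m, y = 0.1 m.
- glue_small0_center (a point): Bystander, to be left where it stands: small glue bottle with a cone nozzle, 52 mm across, 131 tall. Point half-way up it.
- glue_small1_center (a point): Bystander, to be left where it stands: second small glue bottle with a cone nozzle, 48 mm across, 131 tall. Point half-way up it.
- screw_tub_center (a point): Bystander, to be left where it stands: low tub of screws with a lid, 85 x 85 mm, 64 tall. Point half-way up it.
Things that resemble listed ones, but are neither listed nor needed, are in the scene too. There is more than one size of the housing; the job needs the larger.

How it is judged:
By the outcome, as a careful person would: the job done as asked, in the order asked, and still so for the second after the job is handed in, with the robot touching nothing.
It also fails if it takes over 72 s, if anything falls off the work surface, if the arm or the gripper's body presses on something with over 40 N, if the wrist force passes 120 N, or if a joint passes its speed limit or range.

## Working session

There is one attempt and no reset: what is moved stays moved. The work goes in short steps, each a Python script; the robot and the scene stay as the last script left them, time stands still between calls to the robot, and variables do not carry over. Pictures are saved under pics/ and viewed, at most 10 in all, crops included, and the job is handed in when it is done.

```bash
ls; mkdir -p pics; python3 - <<'E'
from bench import *
import cv2, numpy as np
print(read_time_s(), read_eef_pos(), read_tcp_rot())
ims=[]
for c in ["scene","top"]:
    im=read_camera(c); cv2.imwrite(f"pics/{c}0.png",im[:,:,::-1])
    p=camera_params(c); print(c,np.round(p["K"],1).tolist(),np.round(p["camera_from_world"],4).tolist())
    for n in ["housing","stand","roof_lip","pin_low","pin_high","door_center","door_edge","knuckle_low","knuckle_high","jar_center","glue_small0_center","glue_small1_center","screw_tub_center"]:
        print(n,[(np.round(d["at"]).tolist(),round(d["confidence"],2)) for d in tip_of(c,n)[:4]])
print(read_time_s())
E
```

```text
pics
0.0 [ 0.2508526  -0.59868298  0.24888185] [ 9.80374800e-01  1.97138376e-01 -3.24235259e-04 -1.26780319e-03]
scene [[540.9, 0.0, 312.7], [0.0, 540.9, 236.5], [0.0, 0.0, 1.0]] [[-0.4405, -0.8978, -0.0041, 0.2472], [-0.408, 0.2043, -0.8898, 0.335], [0.7997, -0.3903, -0.4563, 1.1444], [0.0, 0.0, 0.0, 1.0]]
housing [([387.0, 227.0], 0.64), ([344.0, 245.0], 0.59), ([202.0, 292.0], 0.39)]
stand [([215.0, 319.0], 0.57), ([237.0, 298.0], 0.29)]
roof_lip [([399.0, 203.0], 0.94), ([351.0, 202.0], 0.88)]
pin_low [([376.0, 225.0], 0.79), ([319.0, 244.0], 0.75), ([353.0, 202.0], 0.45)]
pin_high [([321.0, 220.0], 0.8), ([378.0, 211.0], 0.69)]
door_center [([221.0, 291.0], 0.7)]
door_edge [([240.0, 300.0], 0.74)]
knuckle_low [([204.0, 292.0], 0.58), ([343.0, 247.0], 0.42)]
knuckle_high [([186.0, 268.0], 0.56)]
jar_center [([360.0, 255.0], 0.75)]
glue_small0_center [([418.0, 234.0], 0.56)]
glue_small1_center [([300.0, 265.0], 0.6)]
screw_tub_center [([266.0, 262.0], 0.94), ([303.0, 265.0], 0.45)]
top [[516.7, 0.0, 320.1], [0.0, 516.7, 245.1], [0.0, 0.0, 1.0]] [[0.0128, -0.9999, -0.0056, -0.0002], [-0.9933, -0.0121, -0.1148, 0.5664], [0.1147, 0.0071, -0.9934, 1.3916], [0.0, 0.0, 0.0, 1.0]]
housing [([451.0, 204.0], 0.88), ([378.0, 210.0], 0.78), ([178.0, 255.0], 0.35)]
stand [([202.0, 283.0], 0.7)]
roof_lip [([460.0, 212.0], 0.72), ([385.0, 227.0], 0.66)]
pin_low [([343.0, 222.0], 0.82), ([427.0, 205.0], 0.79)]
pin_high [([343.0, 213.0], 0.96), ([430.0, 202.0], 0.67)]
door_center [([197.0, 253.0], 0.7), ([202.0, 280.0], 0.6)]
door_edge [([211.0, 310.0], 0.98)]
knuckle_low [([200.0, 250.0], 0.91)]
knuckle_high [([177.0, 253.0], 0.62), ([203.0, 286.0], 0.23)]
jar_center [([371.0, 266.0], 0.6)]
glue_small0_center [([455.0, 255.0], 0.71)]
glue_small1_center [([298.0, 265.0], 0.67), ([202.0, 284.0], 0.6), ([383.0, 228.0], 0.56)]
screw_tub_center [([281.0, 230.0], 0.97)]
1.4
```

```bash
python3 - <<'E'
import cv2
a=cv2.imread("pics/scene0.png");b=cv2.imread("pics/top0.png")
cv2.imwrite("pics/a.png",cv2.resize(a[150:400,130:480],None,fx=2.28,fy=2.28,interpolation=cv2.INTER_CUBIC))
cv2.imwrite("pics/b.png",cv2.resize(b[130:380,130:500],None,fx=2.16,fy=2.16,interpolation=cv2.INTER_CUBIC))
E
```

```text
(no output)
```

View pics/a.png

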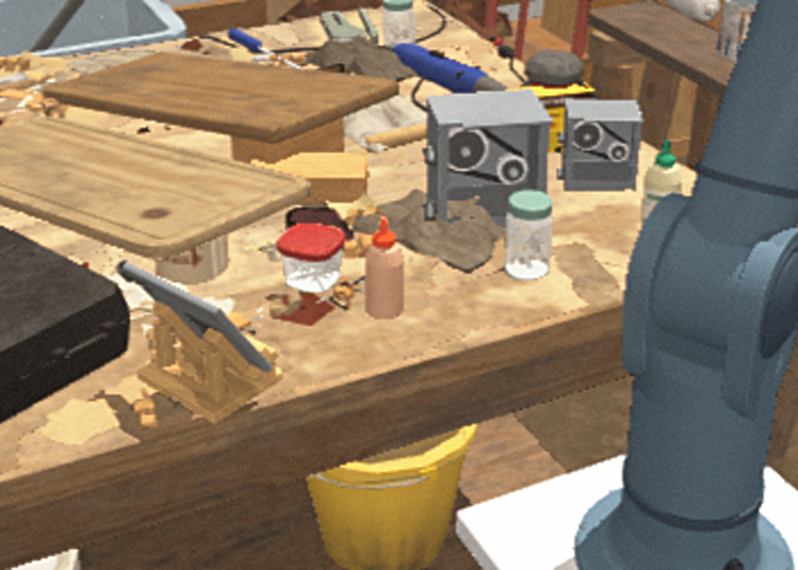

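View pics/b.png

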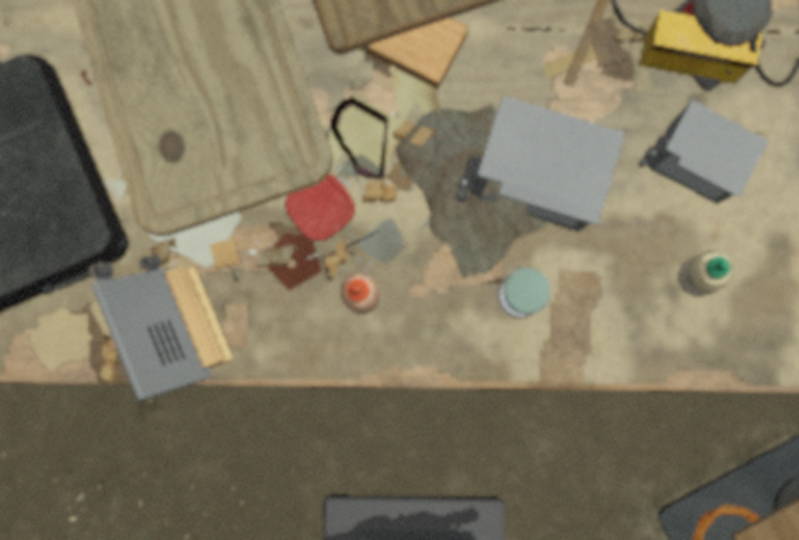

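```bash
cat > h.py <<'E'
from bench import *
import numpy as np, cv2
from scipy.optimize import least_squares
from scipy.spatial.transform import Rotation as R
def proj(cam,P,prm=None):
    c=prm or camera_params(cam); T=np.array(c["camera_from_world"]); K=np.array(c["K"])
    p=np.atleast_2d(P)@T[:3,:3].T+T[:3,3]
    if cam=="wrist":
        r=np.linalg.norm(p[:,:2],axis=1); th=np.arctan2(r,p[:,2]); s=th/np.maximum(r,1e-9)
        return np.c_[K[0,0]*p[:,0]*s+K[0,2],K[1,1]*p[:,1]*s+K[1,2]]
    q=p@K.T; return q[:,:2]/q[:,2:]
HP=dict(housing=[0,0,0],roof_lip=[-.064,-.015,.174],pin_low=[-.057,.087,.044],pin_high=[-.057,.087,.128])
DP=dict(door_center=[0,0,0],door_edge=[0,-.075,0],knuckle_low=[0,.087,-.053],knuckle_high=[0,.087,.031])
def hpose(v,P): return R.from_euler('z',v[2]).apply(P)+[v[0],v[1],0]
def door_stand(v):   # stand pose -> door R, centre
    Rs=R.from_euler('z',v[2]); Rd=Rs*R.from_euler('y',-.55)
    return Rd, Rs.apply([.045,0,.036])+[v[0],v[1],0]+Rd.apply([0,0,.065])
def dpose(v,P):
    Rd,c=door_stand(v); return Rd.apply(P)+c
def fit(f,obs,x0):  # obs: (cam, P, px[, prm])
    def res(v): return np.concatenate([(proj(o[0],f(v,np.array([o[1]])),o[3] if len(o)>3 else None)[0]-o[2]) for o in obs])
    s=least_squares(res,x0,loss='soft_l1',f_scale=2); return s.x,res(s.x).reshape(-1,2)
def ground(cam,px,z):
    c=camera_params(cam);T=np.array(c["camera_from_world"]);K=np.array(c["K"])
    d=T[:3,:3].T@np.linalg.solve(K,[px[0],px[1],1]);o=-T[:3,:3].T@T[:3,3]
    return o+d*(z-o[2])/d[2]
E
cat > m.py <<'E'
from h import *
ho=[("top","housing",(378,210)),("top","roof_lip",(385,227)),("top","pin_low",(343,222)),("top","pin_high",(343,213)),
("scene","roof_lip",(351,202)),("scene","housing",(344,245)),("scene","pin_low",(319,244)),("scene","pin_high",(321,220))]
v,r=fit(hpose,[(c,HP[n],p) for c,n,p in ho],[.6,-.1,-.3]); print("H",v.round(4),r.round(1).tolist())
do=[("top","door_center",(202,280)),("top","door_edge",(211,310)),("top","knuckle_low",(200,250)),("top","knuckle_high",(177,253)),
("scene","door_center",(221,291)),("scene","door_edge",(240,300)),("scene","knuckle_low",(204,292)),("scene","knuckle_high",(186,268))]
w,r=fit(dpose,[(c,DP[n],p) for c,n,p in do],[.45,.3,-1.2]); print("D",w.round(4),r.round(1).tolist())
Rd,c=door_stand(w);print("door c",c,"kn",dpose(w,np.array(list(DP.values()))).round(3).tolist())
for n,z,a,b in [("jar",.0545,(371,266),(360,255)),("g0",.065,(455,255),(418,234)),("g1",.065,(298,265),(300,265)),("tub",.032,(281,230),(266,262))]:
    print(n,ground("top",a,z).round(3),ground("scene",b,z).round(3))
print("pins",hpose(v,np.array([HP["pin_low"]])))
E
python3 m.py
```

```text
H [ 0.6678 -0.1562 -0.2625] [[0.0, 1.7], [-0.4, -1.9], [0.7, -2.0], [2.0, 1.7], [2.0, 1.8], [-2.2, 1.0], [-0.1, 0.6], [-2.1, -0.2]]
D [ 0.4518  0.3271 -1.1092] [[-0.9, 2.6], [1.9, -1.4], [1.2, 0.2], [2.3, 1.6], [-4.5, -1.4], [-1.8, -0.2], [-1.3, -3.2], [0.9, 4.3]]
door c [0.45672046 0.31720159 0.09141409] kn [[0.457, 0.317, 0.091], [0.39, 0.284, 0.091], [0.547, 0.331, 0.046], [0.527, 0.37, 0.118]]
jar [ 0.509 -0.131  0.054] [ 0.507 -0.127  0.054]
g0 [ 0.54  -0.356  0.065] [ 0.525 -0.345  0.065]
g1 [0.508 0.065 0.065] [0.516 0.061 0.065]
tub [0.607 0.116 0.032] [0.628 0.12  0.032]
pins [[ 0.63531787 -0.05736863  0.044     ]]
```

```bash
cat > s1.py <<'E'
from h import *
import json
move_ptp([.47,-.13,.30],[1,0,0,0])
P=camera_params("wrist"); im=read_camera("wrist"); cv2.imwrite("pics/w1.png",im[:,:,::-1])
print(np.round(P["K"],1).tolist(), (-np.array(P["camera_from_world"])[:3,:3].T@np.array(P["camera_from_world"])[:3,3]).round(3), np.array(P["camera_from_world"])[2,:3].round(2))
v=[.6678,-.1562,-.2625]
for n in ["housing","roof_lip","pin_low","pin_high","jar_center"]:
    pr=proj("wrist",hpose(v,np.array([HP[n]])) if n in HP else [[.508,-.129,.0545]],P)[0]
    print(n,pr.round(1),[(np.round(d["at"],1).tolist(),round(d["confidence"],2)) for d in tip_of("wrist",n)[:3]])
print(read_time_s())
E
python3 s1.py
```

```text
[[371.6, 0.0, 321.5], [0.0, 371.6, 240.4], [0.0, 0.0, 1.0]] [ 0.55  -0.131  0.423] [-0.31  0.   -0.95]
housing [344.6  20.8] [([509.1, 24.4], 0.85), ([342.1, 23.3], 0.61)]
roof_lip [357.6  45.3] [([352.0, 50.9], 0.97), ([561.8, 37.6], 0.6)]
pin_low [248.9  41.8] [([465.6, 11.3], 0.66), ([245.4, 45.6], 0.61), ([128.6, 172.1], 0.17)]
pin_high [229.1  21.4] [([230.2, 20.6], 0.97)]
jar_center [320.4 163.9] []
3.5833
```

View pics/w1.png

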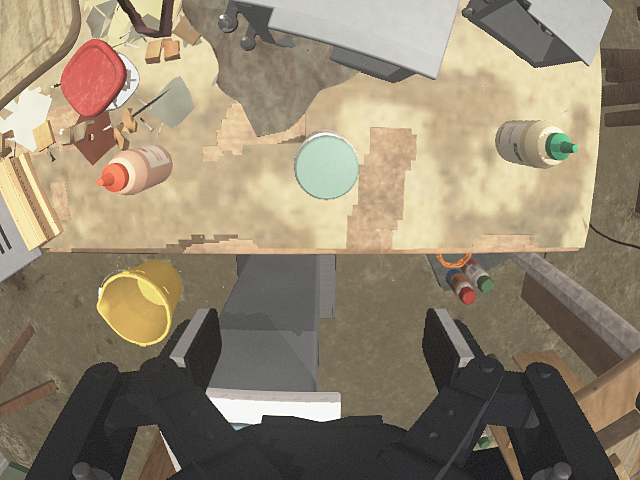

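```bash
cat >> h.py <<'E'
def fish(px,z,c):
    T=np.array(c["camera_from_world"]);K=np.array(c["K"]);u=np.array([(px[0]-K[0,2]),(px[1]-K[1,2])])/K[0,0]
    r=np.linalg.norm(u);d=T[:3,:3].T@np.array([*(u/r*np.sin(r)),np.cos(r)]);o=-T[:3,:3].T@T[:3,3]
    return o+d*(z-o[2])/d[2]
E
cat > s2.py <<'E'
from h import *
P=camera_params("wrist"); j=fish((327,168),.109,P); print("jar",j,"edge",fish((340,251),0,P)[0],ground("top",(340,309),0)[0])
q=[1,0,0,0]; x,y=j[0],j[1]
move_ptp([x,y,.20],q); movel([x,y,.075],q,speed=.2)
move_gripper(.04,60); print("gap",read_finger_gap(),read_grasp_force())
movel([x,y,.125],q,speed=.2); print(read_finger_gap())
px,py=.48,-.232
move_ptp([px,py,.125],q); movel([px,py,.077],q,speed=.15); print(read_ft_force())
move_gripper(.085); movel([px,py,.22],q,speed=.3)
print(read_time_s())
# look at housing closely
move_ptp([.54,-.10,.32],q)
v=[.6678,-.1562,-.2625]
P=camera_params("wrist"); im=read_camera("wrist"); cv2.imwrite("pics/w2.png",im[:,:,::-1])
for n in HP:
    pr=proj("wrist",hpose(v,np.array([HP[n]])),P)[0]
    print(n,pr.round(1),[(np.round(d["at"],1).tolist(),round(d["confidence"],2)) for d in tip_of("wrist",n)[:3]])
import pickle; pickle.dump({k:np.array(a) for k,a in P.items()},open("P2.pkl","wb"))
print(read_time_s())
E
python3 s2.py
```

```text
jar [ 0.51075541 -0.13395064  0.109     ] edge 0.3966882756949611 0.3921128062790599
gap 0.0582462905489182 64.36031618155539
0.05807547670101842
[-0.04561079  0.00600373 -2.89210136]
7.6083
housing [369.2  79.8] [([524.6, 79.0], 0.66)]
roof_lip [395.7 144.9] [([388.6, 150.6], 0.85), ([575.9, 111.9], 0.59)]
pin_low [280.  105.5] [([483.7, 69.2], 0.8), ([275.8, 107.2], 0.61)]
pin_high [268.9 101.8] [([508.7, 69.2], 0.96), ([268.3, 103.7], 0.9)]
8.5917
```

View pics/w2.png

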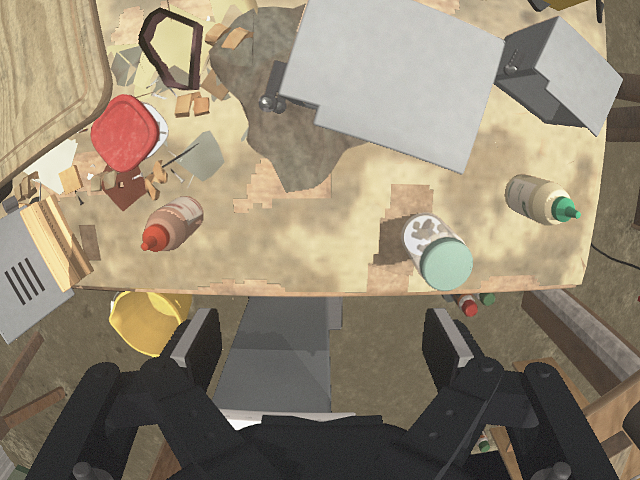

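```bash
python3 - <<'E'
import cv2
a=cv2.imread("pics/w2.png")
cv2.imwrite("pics/c2.png",cv2.resize(a[70:190,250:480],None,fx=3.4,fy=3.4,interpolation=cv2.INTER_CUBIC))
E
```

```text
(no output)
```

View pics/c2.png

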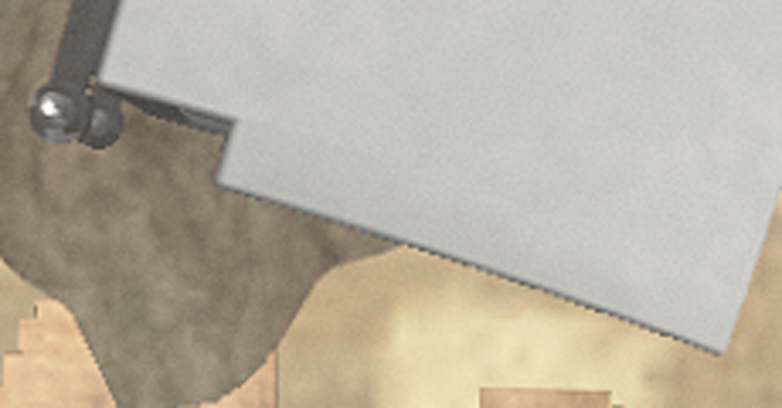

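```bash
cat > m2.py <<'E'
from h import *
import pickle
P=pickle.load(open("P2.pkl","rb"))
F=[([-.05,.075,.174],(279.4,94.4)),([-.05,.045,.174],(319.4,105.6)),([-.064,.045,.174],(314.4,124.1)),([-.064,-.075,.174],(462.4,174.1)),
 ([-.057,.087,.146],(265.9,102)),([-.057,.087,.128],(267,103.5))]
for k in (6,4):
    v,r=fit(hpose,[("wrist",a,b,P) for a,b in F[:k]],[.6678,-.1562,-.2625]); print(k,v.round(4),r.round(1).tolist(),"pin",hpose(v,np.array([HP["pin_low"]])).round(4))
print(proj("wrist",hpose(v,np.array([[-.057,.087,z] for z in (.044,.062,.128,.146)])),P).round(1))
E
python3 m2.py
```

```text
6 [ 0.6647 -0.1565 -0.2863] [[-1.2, 0.2], [-0.2, 0.1], [-0.8, 0.3], [4.1, 0.5], [-0.7, -0.3], [1.4, -0.8]] pin [[ 0.6346 -0.057   0.044 ]]
4 [ 0.6647 -0.1568 -0.2905] [[-1.0, -0.3], [-0.0, -0.3], [-0.7, -0.0], [3.9, 0.8]] pin [[ 0.635  -0.0571  0.044 ]]
[[279.8 105.8]
 [277.8 105.1]
 [268.6 102.2]
 [265.4 101.2]]
```

```bash
cat >> h.py <<'E'
def tool(Rd): # tool x = door y, tool y = door x, tool z = -door z
    M=Rd.as_matrix(); return R.from_matrix(np.c_[M[:,1],M[:,0],-M[:,2]]).as_quat()
E
cat > s3.py <<'E'
from h import *
import pickle
w=[.4518,.3271,-1.1092]
Rd,c=door_stand(w); q=tool(Rd)
for d in (.045,.12,.16): print(d,(c+Rd.apply([0,0,d])).round(3),inverse_kinematics(c+Rd.apply([0,0,d]),q))
pre=c+Rd.apply([0,0,.16])
move_ptp([.45,.22,.36],[1,0,0,0]); move_ptp(pre,q)
P=camera_params("wrist"); im=read_camera("wrist"); cv2.imwrite("pics/w3.png",im[:,:,::-1])
pickle.dump({k:np.array(a) for k,a in P.items()},open("P3.pkl","wb"))
for n in DP:
    print(n,proj("wrist",dpose(w,np.array([DP[n]])),P)[0].round(1),[(np.round(d["at"],1).tolist(),round(d["confidence"],2)) for d in tip_of("wrist",n)[:3]])
print(read_time_s())
E
python3 s3.py
```

```text
0.045 [0.446 0.338 0.13 ] [-0.21035521  0.76565517 -1.02278101  1.77663786  1.01312336  1.53750518
 -2.70054552]
0.12 [0.429 0.373 0.194] [-0.23809596  0.73190297 -1.09687555  1.6977658   0.95969793  1.65331304
 -2.68264048]
0.16 [0.419 0.392 0.228] [-0.27202349  0.70373417 -1.10533608  1.64755032  0.92302474  1.70311826
 -2.66555603]
door_center [321.3 225.8] []
door_edge [321.7 309.5] []
knuckle_low [320.9 115. ] [([321.4, 115.4], 0.83)]
knuckle_high [320.8 113. ] [([322.4, 112.3], 0.93)]
10.9917
```

View pics/w3.png

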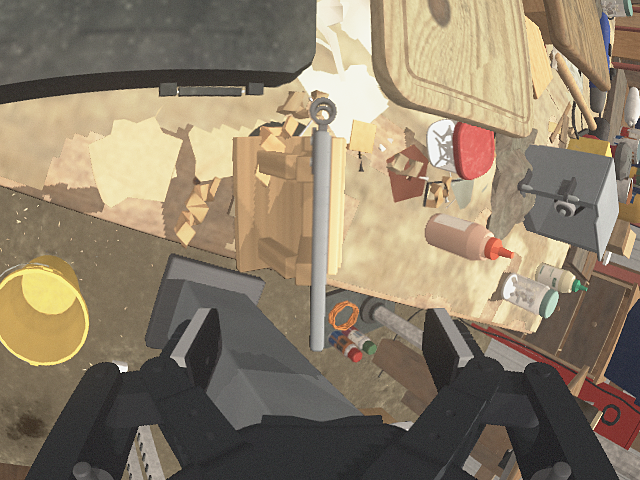

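```bash
cat > s4.py <<'E'
from h import *
import pickle
P=pickle.load(open("P3.pkl","rb")); w=[.4518,.3271,-1.1092]; Rd,c=door_stand(w)
pts=np.array([[0,.087,.053],[0,-.075,.065],[0,.075,.065]])
print(proj("wrist",Rd.apply(pts)+c,P).round(1))
f=lambda u,p:(Rd*R.from_euler('z',u[2])).apply(p)+c+Rd.apply([u[0],u[1],0])
u,r=fit(f,[("wrist",pts[0],(322.5,109.5),P),("wrist",pts[1],(317,350),P)],[0,0,0]); print(u.round(4),r.round(1))
c=c+Rd.apply([u[0],u[1],0]); Rd=Rd*R.from_euler('z',u[2]); q=tool(Rd)
movel(c+Rd.apply([0,0,.045]),q,speed=.12); print(read_ft_force())
move_gripper(.0,60); print("gap",read_finger_gap(),read_grasp_force(),read_ft_force())
g=R.from_quat(read_tcp_rot()); p=np.array(read_eef_pos())
movel(p-g.apply([0,0,.04]),speed=.1)
print("gap",read_finger_gap(),read_ft_force(),read_ft_torque(),read_time_s())
E
python3 s4.py
```

```text
[[320.7 112.3]
 [321.8 353.5]
 [320.8 132.4]]
[-0.0013  0.0022 -0.0276] [[ 0.  -0.7]
 [-0.   1. ]]
[ 0.10867799 -0.37412775  0.89288136]
gap 0.009405973220132256 60.48526346683502 [-0.37859562 -1.32275381  3.0805441 ]
gap 0.009332740612090943 [ 1.04405217 -2.23496093 -0.33067787] [ 0.13982368 -0.06241535 -0.02833718] 13.325
```

```bash
cat >> h.py <<'E'
PIN=np.array([.6348,-.0571]); HY=-.283
def hang(phi,back=0,up=0,kt=(.087,0,.098),left=0):
    "TCP pose so that the knuckle_low mouth is 'up' over the pin foot and 'back' off along the door; kt: knuckle_low in tool frame"
    Rd=R.from_euler('z',HY-phi); q=tool(Rd)
    k=np.array([*PIN,.044+up])-Rd.apply([0,back,0])+Rd.apply([left,0,0])
    return k-R.from_quat(q).apply(kt),q
E
cat > s5.py <<'E'
from h import *
import pickle
print(read_qpos().round(2) if hasattr(read_qpos(),'round') else read_qpos())
p=np.array(read_eef_pos()); 
movel(p+[0,0,.12],speed=.2)
ph=np.deg2rad(65)
a,q=hang(ph,.08,.035)
for b,u in ((.08,.15),(.08,.035),(0,.035),(0,0)): 
    t,_=hang(ph,b,u); s=inverse_kinematics(t,q); print(t.round(3),None if s is None else np.round(s,2))
m=[.42,.12,.32]; move_ptp(m,q)
move_ptp(hang(ph,.08,.15)[0],q); print(read_qpos()); movel(a,q,speed=.15)
P=camera_params("wrist"); im=read_camera("wrist"); cv2.imwrite("pics/w5.png",im[:,:,::-1])
pickle.dump({k:np.array(x) for k,x in P.items()},open("P5.pkl","wb"))
T=R.from_quat(read_tcp_rot());o=np.array(read_eef_pos()); pickle.dump((T.as_matrix(),o),open("T5.pkl","wb"))
print("ring",proj("wrist",T.apply([[.087,0,-.008],[.087,0,.014],[.087,0,.098]])+o,P).round(1),"pin",proj("wrist",[[*PIN,.146],[*PIN,.128],[*PIN,.062]],P).round(1))
for n in ["knuckle_high","knuckle_low","pin_high","pin_low"]: print(n,[(np.round(d["at"],1).tolist(),round(d["confidence"],2)) for d in tip_of("wrist",n)[:3]])
print(read_finger_gap(),read_ft_force(),read_time_s())
cv2.imwrite("pics/c5.png",cv2.resize(im[20:180,220:420,::-1],None,fx=3.7,fy=3.7,interpolation=cv2.INTER_CUBIC))
E
python3 s5.py
```

```text
[-0.38  0.62 -0.82  1.74  0.85  1.47 -2.63]
[ 0.47  -0.083  0.292] [ 0.67  0.05 -0.59  1.93  0.03  1.18 -1.35]
[ 0.47  -0.083  0.177] [ 0.72  0.2  -0.68  2.05  0.16  0.94 -1.46]
[ 0.549 -0.07   0.177] [ 0.66  0.37 -0.71  1.87  0.28  1.   -1.59]
[ 0.549 -0.07   0.142] [ 0.66  0.42 -0.72  1.9   0.34  0.95 -1.64]
[ 0.68797264  0.04944701 -0.61473952  1.92476251  0.02848593  1.17760964
 -1.3507146 ]
ring [[326.   99.4]
 [325.4 103. ]
 [324.1 110. ]] pin [[324.6 -65.7]
 [324.3 -48.8]
 [323.6  -5.8]]
knuckle_high [([320.8, 108.0], 0.77), ([444.7, 12.3], 0.7)]
knuckle_low [([320.7, 116.7], 0.62)]
pin_high [([505.7, 252.7], 0.26)]
pin_low [([321.0, 4.0], 0.74)]
0.009197928701270827 [ 0.20110566 -0.31105103 -2.63659838] 17.0583
```

View pics/c5.png

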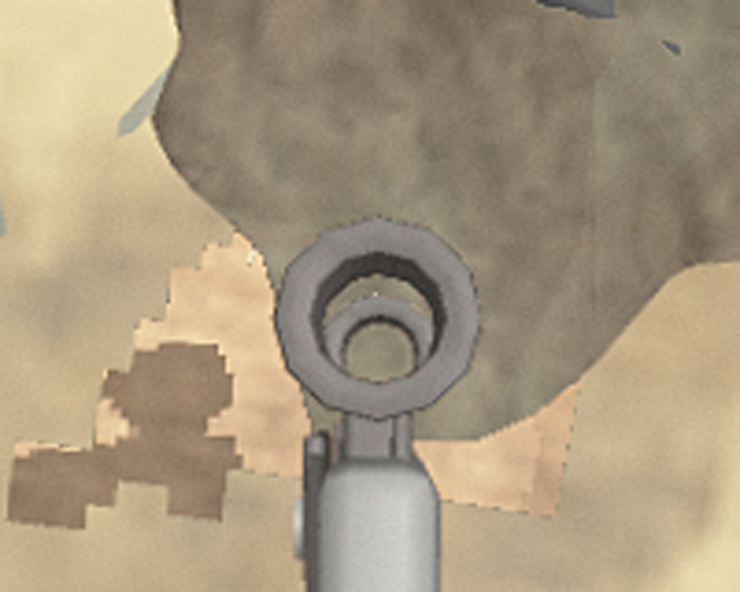

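```bash
cat > s6.py <<'E'
from h import *
import pickle
ph=np.deg2rad(65)
def look(n):
    pause(.3); P=camera_params("wrist"); T=R.from_quat(read_tcp_rot());o=np.array(read_eef_pos()); im=read_camera("wrist")
    pickle.dump(({k:np.array(x) for k,x in P.items()},T.as_matrix(),o),open(n+".pkl","wb")); cv2.imwrite(f"pics/{n}.png",im[:,:,::-1])
    print(n,"tcp",o.round(4),"ring",proj("wrist",T.apply([[.087,0,-.008],[.087,0,.014],[.087,0,.076],[.087,0,.098]])+o,P).round(1).tolist(),"pin",proj("wrist",[[*PIN,.146],[*PIN,.128],[*PIN,.062],[*PIN,.044]],P).round(1).tolist())
    return im
a=look("w6a")
p,q=hang(ph,.03,.035); print("cmd",p.round(4)); movel(p,q,speed=.1)
b=look("w6b")
for n in ["knuckle_high","knuckle_low","pin_high","pin_low"]: print(n,[(np.round(d["at"],1).tolist(),round(d["confidence"],2)) for d in tip_of("wrist",n)[:2]])
print(read_ft_force(),read_time_s())
A=cv2.resize(a[60:160,270:370],None,fx=4,fy=4,interpolation=cv2.INTER_CUBIC);B=cv2.resize(b[0:150,270:370],None,fx=4,fy=4,interpolation=cv2.INTER_CUBIC)
cv2.imwrite("pics/c6.png",np.hstack([cv2.copyMakeBorder(A,0,200,0,0,0),B])[:,:,::-1])
E
python3 s6.py
```

```text
w6a tcp [ 0.4698 -0.0827  0.1771] ring [[325.1, 100.0], [324.6, 103.5], [323.8, 109.1], [323.6, 110.4]] pin [[323.8, -69.2], [323.6, -52.1], [323.2, -8.3], [323.1, 0.2]]
cmd [ 0.5192 -0.075   0.177 ]
w6b tcp [ 0.5187 -0.0752  0.177 ] ring [[325.1, 100.1], [324.6, 103.5], [323.7, 109.2], [323.5, 110.4]] pin [[323.7, 33.2], [323.5, 42.2], [323.0, 63.8], [322.9, 67.8]]
knuckle_high [([321.1, 107.9], 0.85), ([100.0, 76.3], 0.19)]
knuckle_low [([322.3, 117.7], 0.83)]
pin_high [([323.4, 40.4], 0.8)]
pin_low [([320.6, 69.6], 0.77)]
[ 1.02969778 -0.33147158 -3.24798537] 18.6083
```

View pics/c6.png

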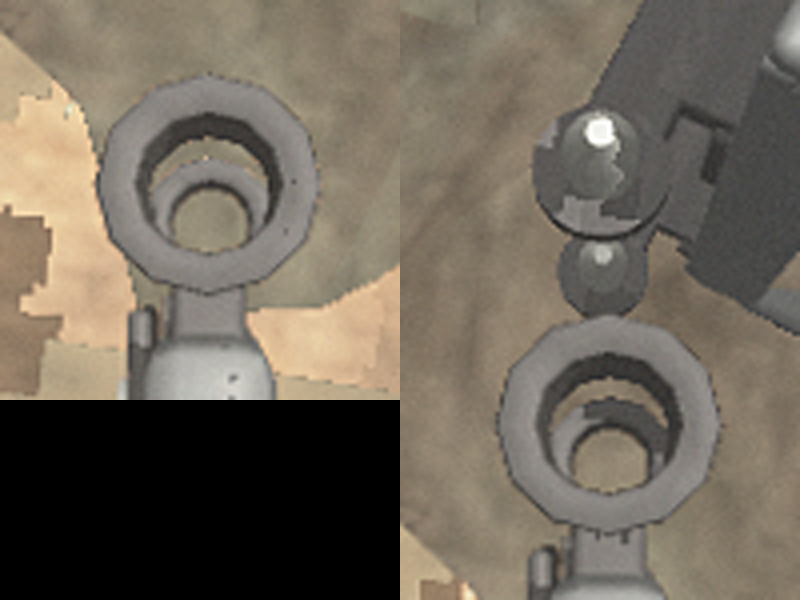

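```bash
cat > s7.py <<'E'
from h import *
ph=np.deg2rad(65); kt=(.0852,.0008,.098)
p,q=hang(ph,0,.033,kt); movel(p,q,speed=.06); pause(.2)
P=camera_params("wrist"); im=read_camera("wrist"); cv2.imwrite("pics/w7.png",im[:,:,::-1])
print(proj("wrist",[[*PIN,z] for z in (.183,.161,.146,.128)],P).round(1).tolist())
f0=np.array(read_ft_force()); print("f0",f0.round(1),read_eef_pos().round(4),p.round(4))
for u in (.024,.019,.015,.011,.007,.004,.002,.0):
    p,q=hang(ph,0,u,kt); movel(p,q,speed=.05); f=np.array(read_ft_force())-f0
    print(u,f.round(1),(read_eef_pos()-p).round(4),read_ft_torque().round(2))
    if np.linalg.norm(f)>9: break
print(read_time_s(),read_finger_gap())
E
python3 s7.py
```

```text
[[327.3, 104.5], [326.4, 107.2], [326.0, 108.6], [325.5, 110.0]]
f0 [ 0.  -0.  -2.4] [ 0.5501 -0.0695  0.1749] [ 0.5505 -0.0693  0.175 ]
0.024 [ 0.1  0.6 -1.5] [-0.0007 -0.     -0.0008] [-0.    0.09 -0.06]
0.019 [-0.1  0.3 -0.8] [-0.0004  0.     -0.0005] [ 0.05  0.03 -0.03]
0.015 [-0.6  0.1 -0.4] [ 0.      0.     -0.0002] [-0.03 -0.01 -0.  ]
0.011 [ 0.1  0.3 -1.7] [ 0.0003  0.     -0.0001] [ 0.06 -0.25 -0.05]
0.007 [ 0.9 -0.  -2.5] [ 0.0003  0.     -0.0001] [ 0.03 -0.36  0.04]
0.004 [ 1.7  0.1 -2.6] [ 0.0003  0.0001 -0.0001] [-0.   -0.46 -0.01]
0.002 [ 1.2  0.6 -1.8] [ 0.0003  0.     -0.    ] [ 0.05 -0.56  0.03]
0.0 [-2.1 -1.   5.9] [ 0.0003 -0.0001  0.0008] [ 0.05 -0.11 -0.01]
21.625 0.00898410518145499
```

```bash
cat > s8.py <<'E'
from h import *
print(read_ft_force())
move_gripper(.03); p=np.array(read_eef_pos()); print(read_ft_force())
movel(p+[0,0,.10],speed=.15); pause(.1)
P=camera_params("wrist"); im=read_camera("wrist"); cv2.imwrite("pics/w8.png",im[:,:,::-1])
Rd=R.from_euler('z',HY-np.deg2rad(65))
k=np.array([*PIN,0])
print("kn top if seated",proj("wrist",[[*PIN,.150],[*PIN,.146]],P).round(1).tolist(),"edge top",proj("wrist",[k+Rd.apply([0,-.162,.162])],P).round(1).tolist())
for n in ["knuckle_high","door_edge"]: print(n,[(np.round(d["at"],1).tolist(),round(d["confidence"],2)) for d in tip_of("wrist",n)[:2]])
print(read_time_s())
cv2.imwrite("pics/c8.png",np.hstack([cv2.resize(im[:400,180:480],None,fx=1.5,fy=1.5),cv2.copyMakeBorder(cv2.resize(im[70:170,280:350],None,fx=5,fy=5,interpolation=cv2.INTER_CUBIC),0,100,0,0,0)])[:,:,::-1])
E
python3 s8.py
```

```text
[-2.10200374 -1.00865355  3.4542276 ]
[-0.27818376  0.75124222  0.53399735]
kn top if seated [[325.5, 110.2], [325.5, 110.4]] edge top [[325.0, 366.4]]
knuckle_high []
door_edge []
23.025
```

View pics/c8.png

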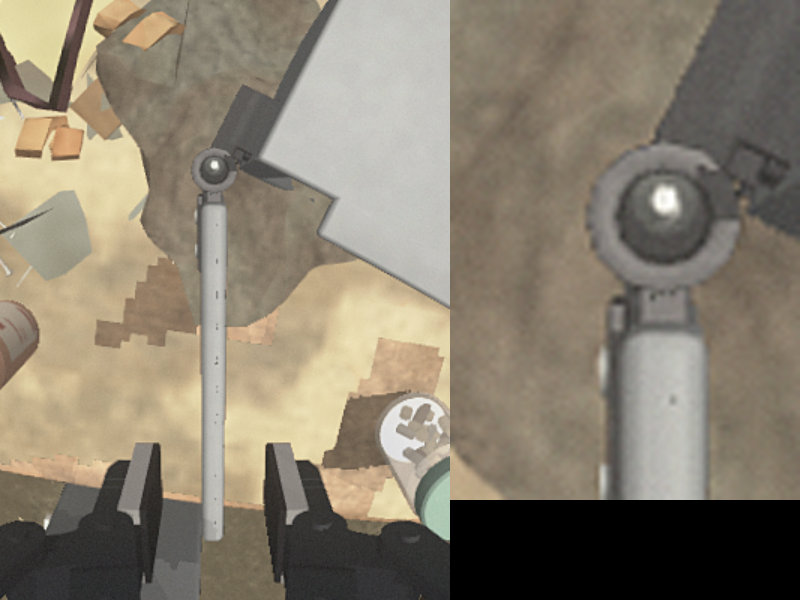

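```bash
cat > push.py <<'E'
from h import *
def tp(phi,off,r=.115,z=.112,tilt=.5,k=.5):
    Rd=R.from_euler('z',HY-phi); tip=np.array([*PIN,0])+Rd.apply([-(.005+off),-r,z])
    y=HY-k*phi; n=np.array([np.cos(y),np.sin(y),0]); zt=np.sin(tilt)*n-[0,0,np.cos(tilt)]
    ty=np.cross(zt,[0,0,1]); ty=-ty/np.linalg.norm(ty)   # horizontal
    xt=np.cross(ty,zt)
    q=R.from_matrix(np.c_[xt,ty,zt])
    return tip-q.apply([0,0,.019]),q.as_quat()
E
cat > s9.py <<'E'
from push import *
d=np.deg2rad
p,q=tp(d(78),.02); print(R.from_quat(q).as_matrix().round(2).tolist())
for a in (78,40,0): 
    s=inverse_kinematics(*tp(d(a),.014)); print(a,tp(d(a),.014)[0].round(3),None if s is None else np.round(s,2))
E
python3 s9.py
```

```text
[[-0.5, 0.82, 0.27], [0.72, 0.57, -0.39], [-0.48, 0.0, -0.88]]
78 [ 0.516 -0.022  0.129] [ 0.42  0.33 -0.81  2.17  1.01  0.89 -0.46]
40 [ 0.521 -0.1    0.129] [ 0.67  0.24 -0.78  2.26  1.06  0.56 -0.01]
0 [ 0.576 -0.16   0.129] [ 0.93  0.36 -0.83  2.15  0.95  0.37  0.65]
```

```bash
cat > s10.py <<'E'
from push import *
d=np.deg2rad
o=np.array(read_eef_pos()); movel(o+[-.04,.03,.08],speed=.25)
p,q=tp(d(80),.022); move_ptp(p+[0,0,.14],q); move_gripper(0); movel(p,q,speed=.15)
pause(.2); f0=np.array(read_ft_force()); print(read_time_s(),f0.round(1))
for a in (72,66,60,52,44,36,28,20,14,10):
    movel(*tp(d(a),.014),speed=.08); f=np.array(read_ft_force())-f0; print(a,f.round(1))
    if np.linalg.norm(f)>20: break
n=np.array([np.cos(HY),np.sin(HY),0])
for a in (8,6,4,2,0,-1,-2,-3,-4):
    p,q=tp(d(a),.014); movel(p,q,speed=.04); f=np.array(read_ft_force())-f0; print(a,f.round(1))
    if -f@n>10: break
im=read_camera("top"); cv2.imwrite("pics/t10.png",im[:,:,::-1]); s=read_camera("scene"); cv2.imwrite("pics/sc10.png",s[:,:,::-1])
print(read_time_s())
E
python3 s10.py
```

```text
26.4667 [ 0.1 -0.  -0.7]
72 [ 0.4 -0.6  1. ]
66 [-0.1  0.5  1. ]
60 [-0.4 -0.2  1.4]
52 [0.1 0.2 0.2]
44 [ 0.3 -0.7  1. ]
36 [ 0.   0.4 -0.2]
28 [0.4 0.  0.5]
20 [0.6 0.3 1.5]
14 [-0.5 -0.2  0.2]
10 [-0.3 -0.3  1.2]
8 [-0.3  0.3  0.1]
6 [0.6 0.6 1.2]
4 [0.7 0.  0.9]
2 [0.1 0.4 0.8]
0 [-0.2  0.2  0.9]
-1 [1.  0.4 0.9]
-2 [-0.9  0.6  1.1]
-3 [-0.3  0.   0. ]
-4 [-3.8  1.   3.5]
32.2417
```

```bash
cat > s11.py <<'E'
from push import *
d=np.deg2rad
n=np.array([np.cos(HY),np.sin(HY),0])
for a in (-4.7,-5.4,-6,-6.6,-7.2):
    p,q=tp(d(a),.014); movel(p,q,speed=.03); f=np.array(read_ft_force()); print(a,f.round(1),(read_eef_pos()-p).round(4))
    if -f@n>12: break
o=np.array(read_eef_pos()); movel(o-n*.08+[0,0,.03],speed=.15); 
move_ptp([.42,-.02,.33],[1,0,0,0]); pause(.1)
t=read_camera("top"); 
for nme in ["door_edge","door_center","knuckle_high"]: print(nme,[(np.round(x["at"],1).tolist(),round(x["confidence"],2)) for x in tip_of("top",nme)[:2]])
s=read_camera("scene")
for nme in ["door_edge","door_center","knuckle_high","knuckle_low"]: print(nme,[(np.round(x["at"],1).tolist(),round(x["confidence"],2)) for x in tip_of("scene",nme)[:2]])
w=read_camera("wrist")
H=lambda P:hpose([.6647,-.1565,-.285],np.array(P))
print("exp top",proj("top",H([[-.057,-.075,.097],[-.057,0,.097],[-.057,.087,.128]])).round(1).tolist(),"scene",proj("scene",H([[-.057,-.075,.097],[-.057,0,.097],[-.057,.087,.128],[-.057,.087,.044]])).round(1).tolist())
A=cv2.resize(s[170:280,290:420],(400,338),interpolation=cv2.INTER_CUBIC);B=cv2.resize(t[170:280,310:440],(400,338),interpolation=cv2.INTER_CUBIC)
C=cv2.resize(w[0:200,160:560],(520,260))
C=cv2.copyMakeBorder(C,0,0,0,280,0)
cv2.imwrite("pics/c11.png",np.vstack([np.hstack([A,B]),C])[:,:,::-1]); print(read_time_s())
E
python3 s11.py
```

```text
-4.7 [-8.1  3.4  6.5] [-0.0021  0.0007 -0.0012]
-5.4 [-12.4   3.4   8.2] [-0.0034  0.001  -0.002 ]
door_edge [([401.7, 236.9], 0.71)]
door_center [([375.3, 227.0], 0.64)]
knuckle_high [([344.9, 215.8], 0.55)]
door_edge [([318.8, 217.4], 0.65), ([266.0, 263.1], 0.65)]
door_center [([350.7, 227.6], 0.9)]
knuckle_high []
knuckle_low [([316.0, 246.6], 0.58)]
exp top [[403.3, 234.8], [376.0, 226.6], [344.9, 215.1]] scene [[371.0, 225.0], [347.1, 227.0], [318.9, 219.9], [318.9, 244.8]]
36.0667
```

View pics/c11.png

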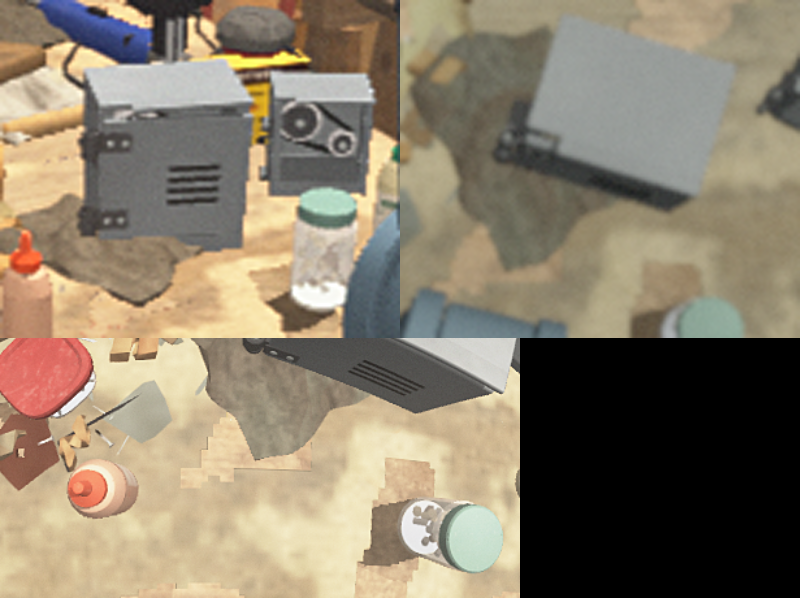

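```bash
cat > s12.py <<'E'
from h import *
P=camera_params("wrist")
for phi in (0,5,10,15,20):
    Rd=R.from_euler('z',-.285-np.deg2rad(phi)); c=np.array([*PIN,0])
    pts=c+Rd.apply([[-.005,-.162,.032],[-.005,-.012,.032],[-.005,-.162,.162]])
    print(phi,"scene",proj("scene",pts).round(1).tolist(),"top",proj("top",pts[:1]).round(1).tolist(),"wrist",proj("wrist",pts[:1],P).round(1).tolist())
h=np.array([[-.064,-.075,.174],[-.064,.045,.174],[-.05,-.075,0]])
print(proj("scene",hpose([.6647,-.1565,-.285],h)).round(1).tolist(), proj("wrist",hpose([.6647,-.1565,-.285],h),P).round(1).tolist())
E
python3 s12.py
```

```text
0 scene [[370.5, 244.5], [323.0, 248.6], [372.4, 206.2]] top [[399.2, 239.6]] wrist [[485.1, 59.9]]
5 scene [[371.3, 246.6], [322.9, 248.8], [373.3, 208.1]] top [[397.4, 244.3]] wrist [[481.4, 70.1]]
10 scene [[371.8, 248.8], [322.8, 248.9], [373.8, 210.1]] top [[395.2, 248.9]] wrist [[476.7, 79.9]]
15 scene [[371.9, 251.0], [322.6, 249.1], [373.9, 212.1]] top [[392.6, 253.3]] wrist [[471.0, 89.3]]
20 scene [[371.6, 253.3], [322.4, 249.2], [373.6, 214.1]] top [[389.6, 257.4]] wrist [[464.5, 98.2]]
[[372.8, 202.8], [333.4, 205.7], [369.0, 251.8]] [[550.8, 42.3], [421.9, -19.0], [477.1, 55.2]]
```

```bash
python3 -c "
from bench import *
print(read_ft_force(),read_time_s()); print(sign_off())"
```

```text
[ 1.38700212 -0.97191317 -0.92015121] 36.0667
the job is handed in; nothing more can be done
None
```

I handed the job in at about 36 s: the jar stands upright about 23 cm from the hinge pins, and the door is down on both pins and pushed shut. The last camera check put it within a degree or two of closed. The glue bottles and the screw tub were never touched.

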